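Set the light-path selector and hold the optical flap at its balance point

TASK

Make the optical flap unit ready for an alignment check: first turn the bar knob on the switch box until it clicks in pointing at the round dot, then take the flap by the grip barrel at its free end, swing it up to the upright balance point where it would fall neither way, and finish with the gripper still holding the barrel, the flap standing still there and the knob still on the dot. Do not let the flap go over to the far side, and leave the amber bottle and the paper label roll standing where they are.

Things in the scene. Friction and masses are not known exactly. Their poses are not given: they have to be found in the camera images.
- selector_box: Grey switch box fixed in place, 130 x 110 x 45 mm, face up; origin at the centre of its underside, z up. Centred on top: a 92 mm dial plate (top 47 mm above the worktop) with a bar knob. Four marks 37 mm from the centre, at 60, 20, -20 and -60 degrees from the box's +x (away from the robot), counted towards its +y (left): the one at -20 is a round dot 13 mm across, the others narrow dashes.
- selector_grip (a point): Centre of the top face of the bar knob, on its vertical turning axis, 77 mm above the worktop. The bar is 42 mm long, 10 mm wide, 26 mm tall, on a round 38 mm skirt whose top is 51 mm above the worktop. Its pointing end has a white line on top and a small nose at the foot. The point turns with the knob: the bar points 60 degrees from the point's x towards its y.
- selector (a joint): Angle of the bar knob, rad; grows clockwise seen from above. It clicks into rest at 0, 0.698, 1.396 (the round dot) and 2.094, and let go is drawn into the nearest; about 0.07 N m takes it over to the next. It starts in one of the first two. The bar points 60 degrees minus this angle from the box's +x, counted towards its +y.
- flap_unit: Optical flap unit fixed to the worktop: aluminium base plate 170 x 135 x 10 mm with two grey cheeks (at y = +57 and -57 mm, 75 mm high) and posts with rubber caps on which the flap lies. Origin at the centre of the plate's underside, z up, y along the hinge. A grey instrument 170 mm high (world x over 0.57, y -0.10 to 0.21) stands between it and the switch box.
- flap_hinge (a point): Point on the hinge axis midway between the cheeks, straight above the origin of the unit, 62 mm above the worktop; the hinge axis is the unit's y axis.
- flap (a joint): Angle of the flap, rad: 0 lying level on the unit's -x side (towards the robot; it starts there), 1.571 standing upright, its balance point, 3.14 lying on the far side. The hinge moves almost freely: let go away from upright, the flap falls to that side. It weighs 160 g.
- flap_grip: Grip barrel at the free end of the flap: aluminium cylinder 24 mm long, 16 mm across, its axis (y) parallel to the hinge and 135 mm from it; origin at its centre. Pinch it over its two flat ends (24 mm apart); it turns freely about its own axis. A neck 10 mm wide and 6 mm thick joins it to the flap's framed pane (90 x 82 x 10 mm), whose free edge is 49 mm short of the barrel's centre.
- amber_bottle: Bystander: loose brown bottle with black cap, 42 mm across and 88 mm high; origin at the centre of its underside.
- paper_roll: Bystander: loose roll of white labels lying flat, 63 mm across and 26 mm high; origin at the centre of its underside.

How it is judged (in metres and radians):
On the way, in this order (a step that is already met when the one before it is completed fails the run):
1. the knob points at the round dot (value of joint selector between 1.256 and 1.536 rad), for 0.2 s.
2. the flap is held upright at its balance point by its grip barrel (value of joint flap between 1.481 and 1.661 rad and contact force between the fingers and flap_grip above 0.5 N and velocity of joint flap between -0.1 and 0.1 rad/s), for 0.5 s.
At the end, for the whole second after the job is handed in: the knob is on the round dot (within 0.14 rad of 1.396), the flap stands within 0.09 rad of upright (1.571), is still (under 0.1 rad/s), and the fingers hold its grip barrel (more than 0.5 N) (all of step 1 and all of step 2); the arm keeps its last pose, push and grip.
It fails at once if the flap goes over to the far side (past 2.0 rad) (value of joint flap above 2 rad).
It fails at once if the amber bottle is moved or tipped (distance of amber_bottle from where it was at the start of the episode above 0.03 m or angle between amber_bottle's own z axis and vertical above 0.5 rad).
It fails at once if the label roll is moved (distance of paper_roll from where it was at the start of the episode above 0.03 m).
It also fails if it takes over 64 s, if anything falls off the work surface, if the arm or the gripper's body presses on something with over 40 N, if the wrist force passes 120 N, or if a joint passes its speed limit or range.

ROBOT

A 7-joint arm with a two-finger parallel gripper is mounted at the origin on a cart in front of the work surface, level with it; the furniture and walls round the work are solid. World frame = base frame: x ahead of the robot, y to its left, z up, the work surface at z = 0. Lengths are in mm, angles in rad, forces in N, time in s.
With the tool pointing down it reaches from about 400 to 875 mm from the base axis. Payload 4.4 kg.
Tool frame: the origin (TCP) lies midway between the tips of the shut fingers; the grasp point (between the pads) lies 19 mm behind it; z points along the fingers, y is the line along which they close (so a half turn about z gives the same grasp; the last joint's range is limited). The gripper opens to 85 mm and grips with 20 to 120 N. Pads are 22 mm wide; open, the fingers measure 114 mm over their backs; the gripper's body (76 mm by 85 mm) begins 54 mm behind the grasp point. The pads swing forward as they close: fully open they stand 13 mm farther back than shut.
Start: joints at [1.248, 0.628, 0.038, 1.517, -0.027, 0.996, -0.02], TCP at [165.119, -628.692, 231.313] pointing down, gripper open.
Joint ranges: [-3.06, 3.06], [-0.37, 2.12], [-1.25, 1.32], [0.18, 2.47], [-1.1, 4.24], [0.23, 1.98], [-2.94, 2.94]. Speed limits (rad/s): [2.57, 2.57, 3.14, 3.14, 3.14, 3.14, 3.14].

INTERFACE

Orientations are given as [roll, pitch, yaw] about the fixed x, y, z axes, in that order (R = Rz(yaw) Ry(pitch) Rx(roll)).
In Python, from cell import telemetry, eyes, ctrl, finder gives the robot as it stands.
- The arm moves only by the tool move_arm, never from a script. Its argument "steps" is a list of rows, each a list of 7 numbers: the turn, a rotation vector about the world's x, y, z in degrees, then the shift along the world's x, y, z in m, then the finger opening in m, from 0 to 0.0854. A call has 1 to 5 rows; each row shifts and turns the commanded pose from where the row before left it; what a row does not reach is not made up. A row lasts 1/10 s, in which the tool goes at most 50 mm and 8.59 degrees, less where a joint would pass 70% of its speed; a pose out of reach is approached as far as the arm can. A call with a gripper value outside its range is refused whole. The fingers move at their own pace and stop on an object; the grip force is fixed at half the most. Time passes only in rows, so rows that do not move let the fingers close. It gives the time, the measured TCP pose, the force, the opening and the grip force at its end, in the units of the state.
- telemetry.read_state(): the state, without advancing time (a new reading comes with each control period).
- eyes.get_image(name): name is "scene" or "top" or "wrist"; returns (picture, depth): 480x640x3 uint8, blue, green, red; 480x640 float32, mm along the optical axis (not along the pixel's ray), 0 where there is no reading.
- eyes.calibration(name): a dict with "fx", "fy", "cx", "cy" (pixels), "position" and "attitude" of the camera in the world. Camera axes: x right, y down, z forward; pixel columns grow to the right and rows downward; lengths in mm; the calibration is good to about 2 mm. A picture is of the moment at which its call begins: read the wrist's pose just before it. calibration takes no time and is no camera call; for the wrist camera it gives the pose at the moment of the call.
- ctrl.finish_job(): hands the job in; it is judged then, once.
Trained networks look in the newest picture that a camera, given by its name, has taken for a name from the list of things; names that differ only in an ending like _2 or _b are one class to them, and where a whole thing is asked for, a point or a joint stands for the part that bears it (a point fixed in the world has none). Each returns a list of dicts, best first, with "confidence" (0 to 1); they miss things now and then, are a little off and sometimes report something else, mostly with a low value. They report only what shows in the picture. A call takes as long as a camera call.
- finder.boxes_of(camera, name): "location" ([x, y, z] in mm, in the coordinates of the camera as it stood for that picture, good to about 4 mm: the middle of the surface that is visible of it).
- finder.cut_out(camera, name): "mask" (480x640 bool, what is visible of it).
- finder.pinpoint(camera, name): "location" ([x, y, z] in mm, in the coordinates of the camera as it stood for that picture, good to about 4 mm: a listed point, or the origin of a listed thing).
The state is a dict: "clock": time; "qpos": joint angles; "qd": joint speeds; "tau": joint torques, N m; "eef_pos": TCP position; "tool_rot": TCP orientation; "force": force on the tool from outside, world axes, zero at the start; "torque": the same for the moment, N m; "width": finger opening in mm; "gripper_force": force on a finger pad.
Only numpy, scipy, OpenCV 4.12 (cv2) and the standard library are available. Lean on these libraries where they do the work, as an engineer would, in place of code of your own. Each camera call takes 0.05 s, during which the arm holds its last target. There are 200 camera calls.

## Working session

There is one attempt and no reset: what is moved stays moved. The work goes in short steps, Python scripts to look and compute and a tool call to move; the robot and the scene stay as the last step left them, time stands still between calls to the robot, and variables do not carry over. Pictures are saved under pics/ and viewed, at most 13 in all, crops included, and the job is handed in when it is done.

Besides the shell and the picture viewer there is one more tool, called as name([rows], argument=value, ...), one row to a line, values as JSON. move_arm: Moves the arm, as the interface text tells. Its arguments: {"type":"object","properties":{"steps":{"type":"array"}},"required":["steps"]}

```bash
mkdir -p pics; ls
cat > h.py <<'E'
import numpy as np, cv2
from scipy.spatial.transform import Rotation as R
from cell import telemetry, eyes, ctrl, finder
def c2w(cal,p):
    a=np.array(cal["attitude"],float)
    M=a if a.shape==(3,3) else (R.from_euler('xyz',a).as_matrix() if a.size==3 else R.from_quat(a).as_matrix())
    return M@np.array(p)+np.array(cal["position"])
def pts(cam,names):
    cal=eyes.calibration(cam)
    for n in names:
        for d in finder.pinpoint(cam,n)[:2]:
            print(cam,n,round(d["confidence"],2),c2w(cal,d["location"]).round(1))
E
python3 - <<'E'
from h import *
print(telemetry.read_state())
for c in ["scene","top"]:
    im,d=eyes.get_image(c); cv2.imwrite(f"pics/{c}0.png",im); np.save(f"{c}0.npy",d)
    print(eyes.calibration(c))
    pts(c,["selector_box","selector_grip","flap_unit","flap_hinge","flap_grip","amber_bottle","paper_roll"])
E
```

```text
pics
{'clock': 0.0, 'qpos': array([ 1.24816881,  0.62934406,  0.03845672,  1.51836874, -0.02698224,
        0.99631426, -0.02001459]), 'qd': array([-1.01690916e-04, -8.53164926e-05,  6.65109840e-04,  6.51065888e-05,
       -1.83674093e-03, -2.34103756e-03, -1.26484563e-05]), 'tau': array([-2.47018152e-04, -5.63408697e+01,  1.22584932e+00, -1.93447798e+01,
        1.09063342e-02,  1.06571533e-02,  2.05586093e-05]), 'eef_pos': array([ 164.96290492, -628.06651546,  230.39048332]), 'tool_rot': array([-3.13967729e+00,  4.89487644e-05,  2.56810677e-01]), 'force': array([0.72113951, 0.12384104, 0.68261339]), 'torque': array([-0.0300084 , -0.00159847, -0.00292495]), 'gripper_force': 0.0, 'width': 85.14972970367079}
{'fx': 570.5373940686978, 'fy': 570.5373940686978, 'cx': 318.6969515787221, 'cy': 235.61463044461397, 'position': array([-206.59123041,  906.96380309,  719.82040101]), 'attitude': array([-2.08667778,  0.02324658, -2.48537231])}
scene selector_box 0.87 [514.5 323.8   1.9]
scene selector_grip 0.67 [516.6 326.5  76.1]
scene flap_unit 0.67 [ 535.1 -265.1   -0.7]
scene flap_hinge 0.8 [ 535.6 -264.4   65. ]
scene flap_grip 0.61 [ 398.4 -288.5   57.5]
scene amber_bottle 0.6 [533.7 -49.   -2.3]
scene paper_roll 0.67 [493.6  75.4  -1.7]
scene paper_roll 0.61 [516.5 327.7  75.9]
{'fx': 456.59438309475456, 'fy': 456.59438309475456, 'cx': 318.167662149419, 'cy': 236.10139449846133, 'position': array([ 339.50599065,    2.37061797, 1143.53231302]), 'attitude': array([-2.99071428,  0.02294463, -1.58557582])}
top selector_box 0.71 [519.7 320.6  -0.8]
top selector_box 0.46 [ 399.6 -282.8   60.1]
top selector_grip 0.62 [ 399.1 -284.3   62.1]
top selector_grip 0.46 [517.3 323.1  77. ]
top flap_unit 0.94 [ 533.8 -263.4    2.5]
top flap_hinge 0.89 [ 537.4 -263.2   60.4]
top flap_grip 0.64 [ 401.9 -283.6   60.6]
top amber_bottle 0.64 [530.7 -47.5   4.1]
top paper_roll 0.59 [496.3  72.9  -0.9]
top paper_roll 0.18 [ 400.6 -283.5   61.1]
```

Run:
```python
import cv2,numpy as np
a=cv2.imread("pics/top0.png"); b=cv2.imread("pics/scene0.png")
cv2.imwrite("pics/v1.png",a)
cv2.imwrite("pics/v2.png",b)
```

```text
(no output)
```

View pics/v1.png

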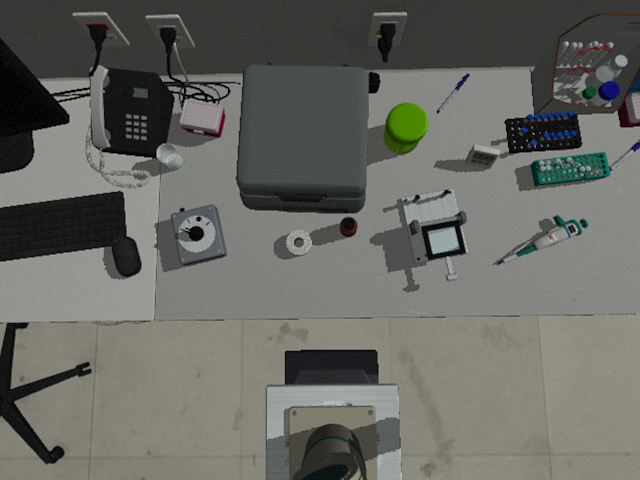

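View pics/v2.png

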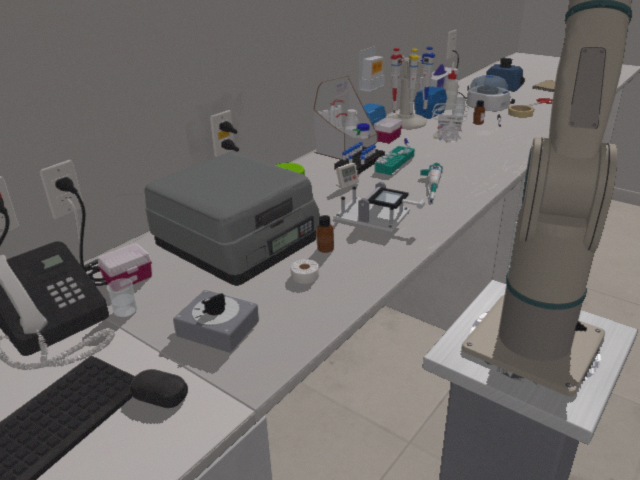

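move_arm([
  [0,0,2,0.03,0.033,0.012,0.085],
  [0,0,2,0.03,0.033,0.012,0.085],
  [0,0,2,0.03,0.033,0.012,0.085],
  [0,0,2,0.03,0.033,0.012,0.085],
  [0,0,2,0.03,0.033,0.012,0.085],
])

```text
clock: 1.3
eef_pos: [316.1, -462.3, 292.0]
tool_rot: [3.141, -0.0, 0.433]
force: [1.2, -0.9, 0.7]
width: 85.0
gripper_force: 0.0
```

move_arm([
  [0,0,2,0.03,0.033,0.012,0.085],
  [0,0,2,0.03,0.033,0.012,0.085],
  [0,0,2,0.03,0.033,0.012,0.085],
  [0,0,2,0.03,0.033,0.012,0.085],
  [0,0,2,0.004,0.0465,0,0.085],
])

```text
clock: 1.8
eef_pos: [443.5, -284.6, 340.8]
tool_rot: [3.136, -0.003, 0.609]
force: [1.1, 1.0, 0.4]
width: 84.8
gripper_force: 0.0
```

move_arm([
  [0,0,2,0.004,0.0465,0,0.085],
  [0,0,2,0.004,0.0465,0,0.085],
  [0,0,2,0.004,0.0465,0,0.085],
  [0,0,2,0.004,0.0465,0,0.085],
  [0,0,2,0.004,0.0465,0,0.085],
])

```text
clock: 2.3
eef_pos: [459.0, -50.9, 339.7]
tool_rot: [3.141, -0.001, 0.781]
force: [1.3, -0.0, -0.5]
width: 85.1
gripper_force: 0.0
```

move_arm([
  [0,0,2,0.004,0.0465,0,0.085],
  [0,0,0,0.004,0.0465,0,0.085],
  [0,0,0,0.004,0.0465,0,0.085],
  [0,0,0,0.004,0.0465,0,0.085],
  [0,0,0,0.004,0.0465,0,0.085],
])

```text
clock: 2.8
eef_pos: [479.1, 181.5, 339.6]
tool_rot: [3.141, -0.001, 0.815]
force: [1.6, 0.4, 0.0]
width: 85.4
gripper_force: 0.0
```

move_arm([
  [0,0,0,0.007,0.04,-0.02,0.085],
  [0,0,0,0.007,0.04,-0.02,0.085],
  [0,0,0,0.007,0.04,-0.02,0.085],
  [0,0,0,0,0,0,0.085],
])

```text
clock: 3.2
eef_pos: [497.7, 305.7, 276.3]
tool_rot: [-3.136, 0.001, 0.823]
force: [-0.3, -0.2, -0.1]
width: 85.0
gripper_force: 0.0
```

Run:
```python
from h import *
print(telemetry.read_state()["eef_pos"], eyes.calibration("wrist"))
im,d=eyes.get_image("wrist"); cv2.imwrite("pics/w1.png",im); np.save("w1.npy",d)
pts("wrist",["selector_box","selector_grip"])
```

```text
[497.68656245 305.74217156 276.33163496] {'fx': 398.6242505688013, 'fy': 398.6242505688013, 'cx': 319.01307938033926, 'cy': 238.45182598279712, 'position': array([551.61672739, 364.46209347, 418.11693891]), 'attitude': array([ 2.82548167,  0.00525913, -0.74802521])}
wrist selector_box 0.83 [ 5.225e+02  3.246e+02 -1.000e-01]
wrist selector_grip 0.78 [519. 324.  73.]
```

View pics/w1.png

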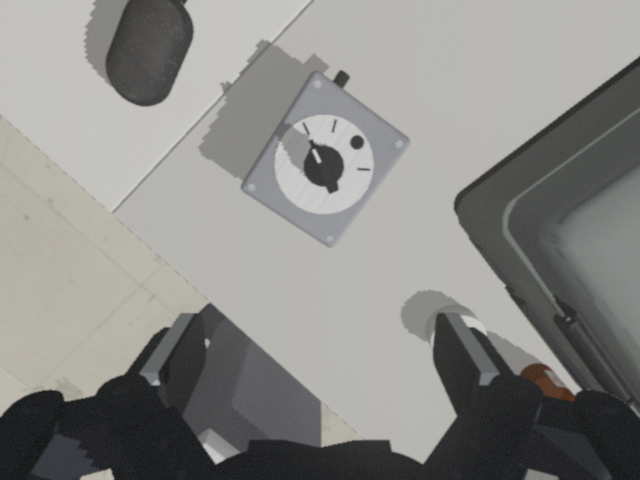

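```bash
cat >> h.py <<'E'
def ray(cal,u,v,z):
    p=c2w(cal,[(u-cal["cx"])/cal["fx"],(v-cal["cy"])/cal["fy"],1]);o=np.array(cal["position"])
    return o+(p-o)*(z-o[2])/(p[2]-o[2])
E
python3 - <<'E'
from h import *
cal=eyes.calibration("wrist"); im=cv2.imread("pics/w1.png")
m=((im.min(2)>185)).astype(np.uint8); m[:105]=0;m[225:]=0;m[:,:265]=0;m[:,385:]=0
c=max(cv2.findContours(m,cv2.RETR_EXTERNAL,cv2.CHAIN_APPROX_NONE)[0],key=cv2.contourArea)
e=cv2.fitEllipse(cv2.convexHull(c)); print(e)
dc=ray(cal,*e[0],47); print("dial",dc, "box",pts("wrist",[]))
for n,u,v,z in [("60",307,128,47),("20",334,126,47),("-20",357,142,47),("-60",363,169,47)]:
    p=ray(cal,u,v,z)-dc; print(n,np.hypot(*p[:2]),np.degrees(np.arctan2(p[1],p[0])))
a=ray(cal,310,142,77);b=ray(cal,333,190,77);p=a-b;print("bar",(a+b)/2,np.degrees(np.arctan2(p[1],p[0])),np.hypot(*p[:2]))
d=np.load("w1.npy")
for u,v in [(320,158),(290,190),(357,200),(324,166)]:
    print(u,v,c2w(cal,np.array([(u-cal["cx"])/cal["fx"],(v-cal["cy"])/cal["fy"],1])*d[v,u]).round(1))
E
```

```text
((323.6602783203125, 163.90805053710938), (97.4826889038086, 98.54334259033203), 1.9022529125213623)
dial [523.47895905 319.11436507  47.        ] box None
60 35.62985214593255 71.9417203270127
20 35.19920119668456 31.50299716210712
-20 36.342526662715265 -10.164609751793583
-60 37.06308077371874 -50.61932749432469
bar [523.23109726 321.80006207  77.        ] 72.5416518342723 45.41106856238177
320 158 [527.2 328.2  79.2]
290 190 [483.5 323.1  47.4]
357 200 [523.4 272.5  48.3]
324 166 [525.1 320.9  78.9]
```

move_arm([
  [0,0,7.8,0.008,0.0055,-0.04,0.085],
  [0,0,7.8,0.008,0.0055,-0.04,0.085],
  [0,0,7.9,0.0075,0.005,-0.04,0.085],
  [0,0,0,0,0,0,0.085],
  [0,0,0,0,0,0,0.085],
])

```text
clock: 3.85
eef_pos: [524.2, 314.4, 160.2]
tool_rot: [3.141, 0.0, 1.221]
force: [0.3, 0.0, 0.4]
width: 84.9
gripper_force: 0.0
```

Run:
```python
from h import *
s=telemetry.read_state();cal=eyes.calibration("wrist");print(s["eef_pos"],s["tool_rot"],cal)
im,d=eyes.get_image("wrist"); cv2.imwrite("pics/w2.png",im); np.save("w2.npy",d)
pts("wrist",["selector_box","selector_grip"])
c=ray(cal,*[0,0],77)
```

```text
[524.19992345 314.40343205 160.17504696] [3.14130009e+00 4.78149660e-04 1.22056966e+00] {'fx': 398.6242505688013, 'fy': 398.6242505688013, 'cx': 319.01307938033926, 'cy': 238.45182598279712, 'position': array([550.66601314, 389.93907052, 302.036994  ]), 'attitude': array([ 2.82650680e+00, -2.24839226e-04, -3.50432457e-01])}
wrist selector_box 0.88 [519.9 328.7   0.7]
wrist selector_grip 0.87 [518.  331.   74.2]
```

View pics/w2.png

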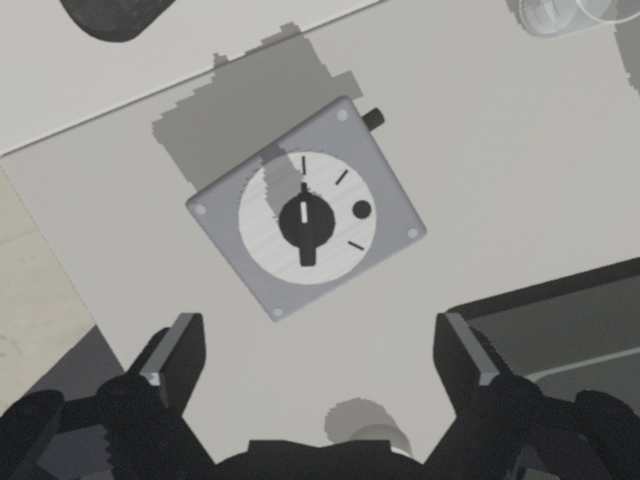

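Run:
```python
from h import *
cal=eyes.calibration("wrist"); im=cv2.imread("pics/w2.png")
p=lambda u,v,z: print(u,v,z,ray(cal,u,v,z).round(1))
p(307,218,47);p(307,220,51)
a=ray(cal,304,202,77);b=ray(cal,308,265,77);print(a,b,(a+b)/2,np.degrees(np.arctan2(*(a-b)[1::-1])),np.hypot(*(a-b)[:2]))
a=ray(cal,304,202,77)
d=np.load("w2.npy")
g=np.argwhere((d[190:275,295:320]<228))+[190,295]
P=np.array([c2w(cal,np.array([(u-cal["cx"])/cal["fx"],(v-cal["cy"])/cal["fy"],1])*d[v,u]) for v,u in g])
P=P[P[:,2]>68];print(len(P),P.mean(0),P.min(0),P.max(0))
q=P[:,:2]-P[:,:2].mean(0);_,s,V=np.linalg.svd(q,full_matrices=False);print(V,np.degrees(np.arctan2(V[0,1],V[0,0])),(q@V.T).min(0),(q@V.T).max(0), P[:,:2].mean(0)+((q@V.T).min(0)+(q@V.T).max(0))/2@V)
```

```text
307 218 47 [520.5 329.5  47. ]
307 220 51 [520.5 329.1  51. ]
[525.7177371  346.28458814  77.        ] [514.16825074 308.58667189  77.        ] [519.94299392 327.43563001  77.        ] 72.96654061252835 39.42744633641098
17 [550.59705129 391.38336024 304.45472235] [550.59705129 391.38336024 304.45472235] [550.59705129 391.38336024 304.45472235]
[[ 0.9701425  -0.24253563]
 [ 0.24253563  0.9701425 ]] -14.036243467926482 [-2.34371420e-13 -1.26217745e-29] [-2.34371420e-13 -1.26217745e-29] [550.59705129 391.38336024]
```

Run:
```python
from h import *
cal=eyes.calibration("wrist"); s=telemetry.read_state(); print(s["eef_pos"],cal["position"],cal["attitude"],s["qd"].round(3))
A=dict(cal);A["position"]=[551.61672739, 364.46209347, 418.11693891];A["attitude"]=[ 2.82548167,  0.00525913, -0.74802521]
B=dict(cal);B["position"]=[550.66601314, 389.93907052, 302.036994];B["attitude"]=[ 2.82650680, -2.24839226e-04, -3.50432457e-01]
print(ray(A,323.7,163.9,47),ray(B,307,218,47))
a=ray(B,304,202,77);b=ray(B,308,265,77);print((a+b)/2,np.degrees(np.arctan2(*(a-b)[1::-1])))
for n,u,v,z in [("60",304,166,47),("20",342,178,47),("-20",362,209,47),("-60",355,245,47)]:
    p=ray(B,u,v,z)-ray(B,307,218,47); print(n,np.hypot(*p[:2]),np.degrees(np.arctan2(p[1],p[0])))
im,d=eyes.get_image("wrist");pts("wrist",["selector_box","selector_grip"])
```

```text
[524.87455416 316.1603633  162.27555351] [550.59705129 391.38336024 304.45472235] [ 2.83031095 -0.00320219 -0.34792267] [-0.007  0.001 -0.     0.002  0.003 -0.004  0.003]
[520.04236209 326.94406966  47.        ] [519.60189657 327.94538722  47.        ]
[519.21388604 326.0860547   77.        ] 72.81231296070763
60 34.21050533728918 72.58001808561934
20 34.9118803096373 29.38419464201172
-20 36.71110770546244 -10.488637896260686
-60 37.42102288200583 -50.411879308994756
wrist selector_box 0.89 [516.6 331.1  -3.4]
wrist selector_grip 0.86 [517.4 328.8  71.9]
```

move_arm([
  [0,0,0.5,-0.0025,0.005,-0.03,0.085],
  [0,0,0,-0.003,0.006,-0.03,0.085],
  [0,0,0,0,0,-0.02,0.085],
  [0,0,0,0,0,0,0.085],
  [0,0,0,0,0,0,0.085],
])

```text
clock: 4.65
eef_pos: [518.5, 327.1, 80.2]
tool_rot: [3.141, -0.001, 1.234]
force: [-0.0, 0.1, -0.2]
width: 85.0
gripper_force: 0.0
```

Run:
```python
from h import *
s=telemetry.read_state();print(s["eef_pos"],s["tool_rot"],s["qpos"])
im,d=eyes.get_image("wrist"); cv2.imwrite("pics/w3.png",im)
```

```text
[518.476877   327.10417285  80.17543992] [ 3.14093790e+00 -6.39177148e-04  1.23396694e+00] [-0.38116392  0.79162729 -0.37399428  1.74042251  0.42156391  0.68892323
 -1.32010549]
```

View pics/w3.png

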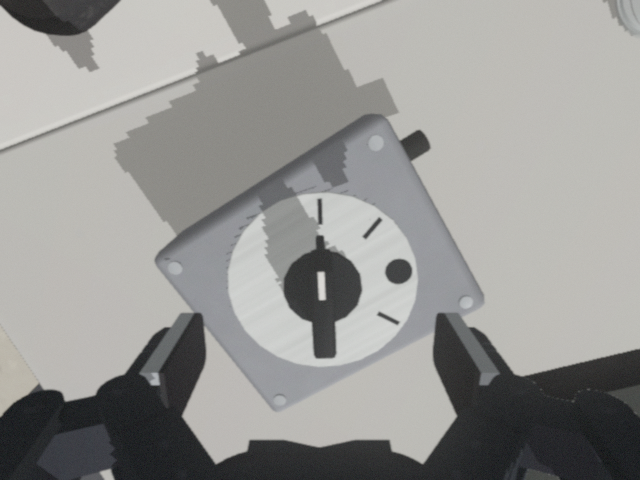

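move_arm([
  [0,0,0,0.0005,0,-0.012,0.085],
  [0,0,0,0,0,-0.012,0.085],
  [0,0,0,0,0,0,0.04],
  [0,0,0,0,0,0,0.03],
  [0,0,0,0,0,0,0.02],
])

```text
clock: 5.2
eef_pos: [518.7, 327.0, 55.4]
tool_rot: [3.141, -0.0, 1.234]
force: [-0.2, 0.8, 0.8]
width: 43.7
gripper_force: 0.0
```

move_arm([
  [0,0,0,0,0,0,0.01],
  [0,0,0,0,0,0,0.0],
  [0,0,0,0,0,0,0],
  [0,0,0,0,0,0,0],
  [0,0,0,0,0,0,0],
])

```text
clock: 5.7
eef_pos: [520.0, 326.8, 55.9]
tool_rot: [3.14, -0.001, 1.234]
force: [3.6, -1.2, 3.0]
width: 8.6
gripper_force: 59.2
```

move_arm([
  [0,0,-8,0,0,0,0],
  [0,0,-8,0,0,0,0],
  [0,0,-8,0,0,0,0],
  [0,0,-8,0,0,0,0],
  [0,0,0,0,0,0,0],
])

```text
clock: 6.2
eef_pos: [520.8, 326.2, 55.9]
tool_rot: [3.139, -0.003, 0.671]
force: [4.2, -2.0, 2.6]
width: 8.5
gripper_force: 59.4
```

Run:
```python
from h import *
s=telemetry.read_state();print(s["eef_pos"],s["tool_rot"],s["qpos"],s["force"],s["torque"])
```

```text
[520.81838703 326.23521311  55.90496748] [ 3.13912049e+00 -2.91561833e-03  6.71335626e-01] [-0.48107518  0.80951581 -0.20505431  1.75098005  0.26625551  0.60528705
 -1.7432112 ] [ 4.24469867 -1.9934049   2.58895145] [-0.38738043 -1.19627263 -0.06271927]
```

move_arm([
  [0,0,-8,0,0,0,0],
  [0,0,-8,0,0,0,0],
  [0,0,-8,0,0,0,0],
  [0,0,-8,0,0,0,0],
  [0,0,-8,0,0,0,0],
])

```text
clock: 6.7
eef_pos: [521.2, 325.1, 55.9]
tool_rot: [3.141, -0.004, -0.03]
force: [5.9, -4.7, 1.9]
width: 8.6
gripper_force: 59.4
```

move_arm([
  [0,0,-7.5,0,0,0,0],
  [0,0,0,0,0,0,0],
  [0,0,0,0,0,0,0],
])

```text
clock: 7.0
eef_pos: [521.2, 324.8, 55.9]
tool_rot: [3.141, -0.004, -0.155]
force: [4.8, -4.5, 2.1]
width: 8.8
gripper_force: 59.5
```

Run:
```python
from h import *
s=telemetry.read_state();print(s["eef_pos"],s["tool_rot"],s["qpos"],s["force"],s["torque"])
```

```text
[521.19665218 324.80861218  55.8803221 ] [ 3.14057022 -0.00426041 -0.15529354] [-0.61307566  0.80277238  0.01302453  1.75585315 -0.01037925  0.58064796
 -2.32145882] [ 4.84903012 -4.53676705  2.11811024] [-0.88907238 -1.22904311 -0.0280175 ]
```

move_arm([
  [0,0,0,0,0,0,0.03],
  [0,0,0,0,0,0,0.085],
  [0,0,0,0,0,0,0.085],
  [0,0,0,0,0,0,0.085],
  [0,0,0,0,0,0,0.085],
])

```text
clock: 7.5
eef_pos: [518.2, 327.1, 55.2]
tool_rot: [-3.142, 0.001, -0.153]
force: [0.0, 0.3, 0.4]
width: 80.1
gripper_force: 0.0
```

move_arm([
  [0,0,0,0,0,0.03,0.085],
  [0,0,0,0,0,0.045,0.085],
  [0,0,0,0,0,0.045,0.085],
  [0,0,0,0,0,0,0.085],
])

```text
clock: 7.9
eef_pos: [522.2, 329.3, 181.7]
tool_rot: [-3.133, -0.009, -0.153]
force: [1.2, 0.7, 0.7]
width: 85.1
gripper_force: 0.0
```

Run:
```python
from h import *
im,d=eyes.get_image("wrist"); cv2.imwrite("pics/w4.png",im)
```

```text
(no output)
```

View pics/w4.png

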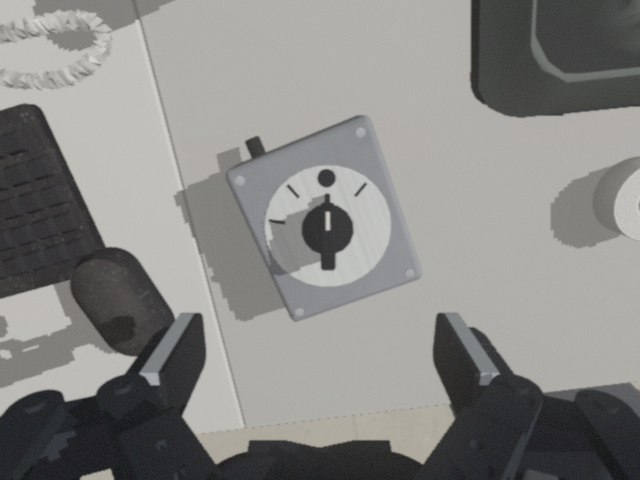

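move_arm([
  [0,0,1,-0.015,0,0.044,0.085],
  [0,0,1,-0.015,0,0.044,0.085],
  [0,0,1,-0.015,0,0.044,0.085],
  [0,0,1,-0.015,-0.02,0.036,0.085],
  [0,0,1,0,-0.046,0,0.085],
])

```text
clock: 8.45
eef_pos: [457.8, 266.1, 346.8]
tool_rot: [-3.134, -0.005, -0.056]
force: [0.2, -0.4, 0.2]
width: 85.1
gripper_force: 0.0
```

move_arm([
  [0,0,1,0,-0.046,0,0.085],
  [0,0,1,0,-0.046,0,0.085],
  [0,0,1,0,-0.046,0,0.085],
  [0,0,1,0,-0.046,0,0.085],
  [0,0,1,0,-0.046,0,0.085],
])

```text
clock: 8.95
eef_pos: [457.5, 29.1, 342.1]
tool_rot: [3.141, 0.002, 0.022]
force: [1.7, -0.3, -0.1]
width: 84.9
gripper_force: 0.0
```

move_arm([
  [0,0,1,0,-0.046,0,0.085],
  [0,0,1,0,-0.046,0,0.085],
  [0,0,1,0,-0.046,0,0.085],
  [0,0,1,-0.005,-0.046,0,0.085],
  [0,0,1,-0.01,-0.046,0,0.085],
])

```text
clock: 9.45
eef_pos: [443.0, -200.5, 341.9]
tool_rot: [-3.141, 0.002, 0.11]
force: [0.9, -0.2, 0.4]
width: 84.8
gripper_force: 0.0
```

move_arm([
  [0,0,1,-0.015,-0.046,-0.01,0.085],
  [0,0,1,-0.02,-0.04,-0.02,0.085],
  [0,0,0,0,0,-0.02,0.085],
  [0,0,0,0,0,0,0.085],
  [0,0,0,0,0,0,0.085],
])

```text
clock: 9.95
eef_pos: [408.7, -284.1, 292.6]
tool_rot: [-3.14, 0.001, 0.144]
force: [0.5, 0.4, 0.1]
width: 85.2
gripper_force: 0.0
```

Run:
```python
from h import *
s=telemetry.read_state();cal=eyes.calibration("wrist");print(s["eef_pos"],s["tool_rot"],s["qpos"])
im,d=eyes.get_image("wrist"); cv2.imwrite("pics/w5.png",im); np.savez("w5.npz",d=d,p=cal["position"],a=cal["attitude"])
pts("wrist",["flap_grip","flap_unit","flap_hinge"])
```

```text
[ 408.72142988 -284.09364958  292.61709957] [-3.13968149e+00  1.37421292e-03  1.44455189e-01] [ 0.38261429  0.3453452   0.23000861  1.85276089 -0.09517824  0.95635139
 -0.77170467]
wrist flap_grip 0.67 [ 402.  -286.1   57.8]
wrist flap_unit 0.77 [ 537.1 -263.    -2.2]
wrist flap_hinge 0.64 [ 535.5 -265.9   66.9]
```

View pics/w5.png

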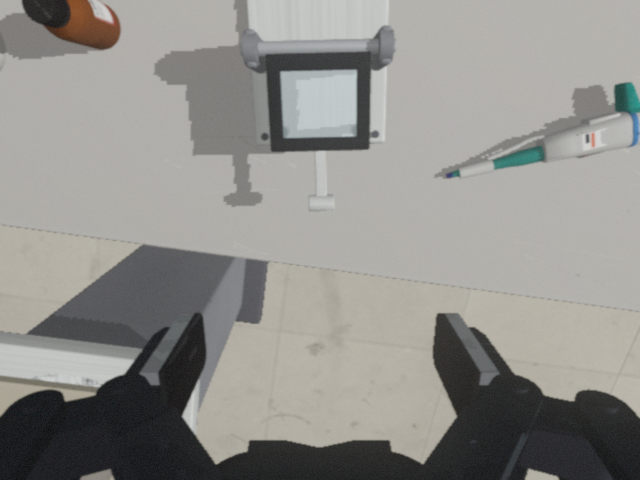

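Run:
```python
from h import *
cal=eyes.calibration("wrist"); z=np.load("w5.npz"); cal["position"]=z["p"];cal["attitude"]=z["a"]; d=z["d"]
for n,u,v,h in [("barrel",321.5,203,70),("Lend",309.5,203,66),("Rend",334,202.5,66),("rodL",262,47,66),("rodR",372,46,66),("rodm",317,46.5,66),("neckfar",320,153,66),("base fl",258,143,10),("base fr",384,142,10)]:
    print(n,ray(cal,u,v,h).round(1), c2w(cal,np.array([(u-cal["cx"])/cal["fx"],(v-cal["cy"])/cal["fy"],1])*d[int(v),int(u)]).round(1))
```

```text
barrel [ 403.6 -285.7   70. ] [ 403.2 -285.8   68.4]
Lend [ 401.  -274.6   66. ] [ 401.7 -274.6   69.1]
Rend [ 404.8 -297.5   66. ] [ 405.3 -297.3   68.3]
rodL [ 528.1 -216.8   66. ] [ 527.8 -217.2   68.2]
rodR [ 542.1 -308.2   66. ] [ 541.9 -308.1   67.3]
rodm [ 535.1 -262.5   66. ] [ 535.  -262.6   66.5]
neckfar [ 448.4 -277.8   66. ] [ 448.2 -277.8   64. ]
base fl [ 443.4 -213.4   10. ] [ 443.3 -213.2    8.6]
base fr [ 463.2 -342.7   10. ] [ 462.6 -344.7   -1.6]
```

move_arm([
  [0,0,0.3,-0.003,-0.0005,-0.045,0.085],
  [0,0,0,-0.003,-0.0005,-0.045,0.085],
  [0,0,0,0,0,-0.045,0.085],
  [0,0,0,0,0,-0.045,0.085],
  [0,0,0,0,0,-0.02,0.085],
])

```text
clock: 10.65
eef_pos: [401.9, -284.6, 90.7]
tool_rot: [-3.139, 0.002, 0.15]
force: [-0.7, -0.3, -0.2]
width: 85.2
gripper_force: 0.0
```

move_arm([
  [0,0,0,0,0,0,0.085],
  [0,0,0,0,0,0,0.085],
])

```text
clock: 10.85
eef_pos: [403.5, -286.3, 94.0]
tool_rot: [3.141, -0.001, 0.149]
force: [0.7, -0.2, -0.4]
width: 85.1
gripper_force: 0.0
```

Run:
```python
from h import *
s=telemetry.read_state();cal=eyes.calibration("wrist");print(s["eef_pos"],s["tool_rot"],s["qpos"])
im,d=eyes.get_image("wrist"); cv2.imwrite("pics/w6.png",im); np.savez("w6.npz",d=d,p=cal["position"],a=cal["attitude"])
```

```text
[ 403.5213331  -286.3043655    94.03687665] [ 3.14090958e+00 -9.10347663e-04  1.49413476e-01] [ 0.4642788   0.63400393  0.14179744  2.06960226 -0.19429013  0.44903917
 -0.66724737]
```

View pics/w6.png

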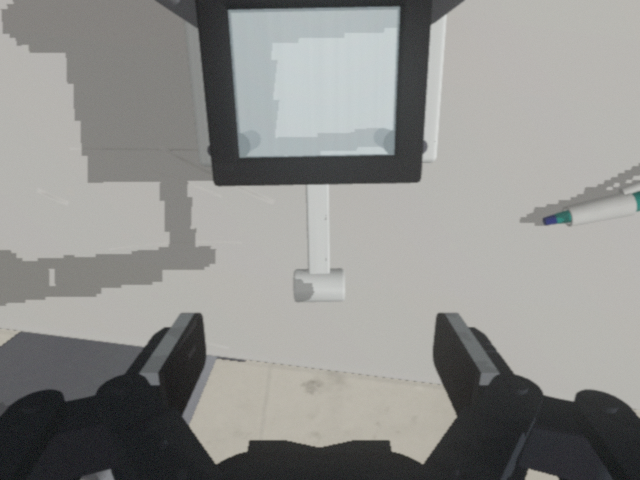

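Run:
```python
from h import *
cal=eyes.calibration("wrist"); z=np.load("w6.npz"); cal["position"]=z["p"];cal["attitude"]=z["a"]; d=z["d"]
for n,u,v,h in [("barrel",319.5,285,69),("Lend",295,285,66),("Rend",344,284,66),("neckfar",318,187,66)]:
    print(n,ray(cal,u,v,h).round(1), c2w(cal,np.array([(u-cal["cx"])/cal["fx"],(v-cal["cy"])/cal["fy"],1])*d[int(v),int(u)]).round(1))
```

```text
barrel [ 405.4 -285.2   69. ] [ 405.2 -285.3   68.5]
Lend [ 402.4 -274.1   66. ] [ 403.6 -274.1   68.6]
Rend [ 406.3 -296.6   66. ] [ 407.  -296.4   67.7]
neckfar [ 449.6 -277.9   66. ] [ 449.4 -278.    65.2]
```

move_arm([
  [0,0,0,0,0.0005,-0.03,0.085],
  [0,0,0,0,0,-0.022,0.085],
  [0,0,0,0,0,0,0.085],
  [0,0,0,0,0,0,0.05],
  [0,0,0,0,0,0,0.04],
])

```text
clock: 11.4
eef_pos: [403.8, -286.5, 43.0]
tool_rot: [3.139, -0.002, 0.149]
force: [-0.7, 0.5, -1.1]
width: 58.8
gripper_force: 0.0
```

move_arm([
  [0,0,0,0,0,0,0.03],
  [0,0,0,0,0,0,0.02],
  [0,0,0,0,0,0,0.005],
  [0,0,0,0,0,0,0],
  [0,0,0,0,0,0,0],
])

```text
clock: 11.9
eef_pos: [403.2, -286.3, 42.2]
tool_rot: [3.14, -0.001, 0.149]
force: [-0.6, 0.2, 7.1]
width: 22.7
gripper_force: 58.4
```

Run:
```python
import numpy as np
th=np.radians(np.r_[0:85:5,82.5,85,87.5,90]);a=np.radians(8.7)
P=.135*np.c_[-np.cos(th)*np.cos(a),-np.cos(th)*np.sin(a),np.sin(th)]
print(np.diff(P,axis=0).round(4).tolist())
```

```text
[[0.0005, 0.0001, 0.0118], [0.0015, 0.0002, 0.0117], [0.0025, 0.0004, 0.0115], [0.0035, 0.0005, 0.0112], [0.0045, 0.0007, 0.0109], [0.0054, 0.0008, 0.0104], [0.0063, 0.001, 0.0099], [0.0071, 0.0011, 0.0093], [0.0079, 0.0012, 0.0087], [0.0086, 0.0013, 0.008], [0.0092, 0.0014, 0.0072], [0.0098, 0.0015, 0.0063], [0.0103, 0.0016, 0.0054], [0.0108, 0.0016, 0.0045], [0.0111, 0.0017, 0.0035], [0.0114, 0.0017, 0.0025], [0.0058, 0.0009, 0.0009], [0.0058, 0.0009, 0.0006], [0.0058, 0.0009, 0.0004], [0.0058, 0.0009, 0.0001]]
```

move_arm([
  [0,0,0,0.0005,0.0001,0.0118,0],
  [0,0,0,0.0015,0.0002,0.0117,0],
  [0,0,0,0.0025,0.0004,0.0115,0],
  [0,0,0,0.0035,0.0005,0.0112,0],
  [0,0,0,0.0045,0.0007,0.0109,0],
])

```text
clock: 12.4
eef_pos: [415.8, -284.1, 100.0]
tool_rot: [3.14, -0.001, 0.149]
force: [1.9, -0.7, -1.4]
width: 22.8
gripper_force: 58.8
```

move_arm([
  [0,0,0,0,0,0,0],
  [0,0,0,0,0,0,0],
])

```text
clock: 12.6
eef_pos: [415.4, -284.2, 99.0]
tool_rot: [3.14, -0.001, 0.149]
force: [1.5, -2.2, -0.3]
width: 22.7
gripper_force: 58.8
```

Run:
```python
from h import *
s=telemetry.read_state();print(s["eef_pos"],s["tool_rot"],s["force"],s["torque"])
im,d=eyes.get_image("wrist"); cv2.imwrite("pics/w7.png",im)
```

```text
[ 415.36973345 -284.15897251   98.96774778] [ 3.14032888e+00 -1.00898901e-03  1.48624027e-01] [ 1.45731202 -2.16438159 -0.3479075 ] [-0.47581787 -0.15490075  0.11502537]
```

View pics/w7.png

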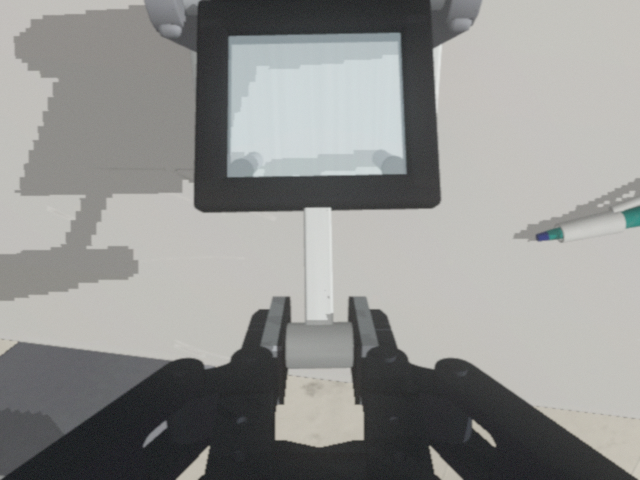

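move_arm([
  [0,0,0,0.0054,0.0008,0.0104,0],
  [0,0,0,0.0063,0.001,0.0099,0],
  [0,0,0,0.0071,0.0011,0.0093,0],
  [0,0,0,0.0079,0.0012,0.0087,0],
  [0,0,0,0.0086,0.0013,0.008,0],
])

```text
clock: 13.15
eef_pos: [449.2, -278.5, 144.6]
tool_rot: [-3.141, 0.002, 0.148]
force: [-1.3, -1.2, 0.6]
width: 22.6
gripper_force: 59.7
```

move_arm([
  [0,0,0,0.0092,0.0014,0.0072,0],
  [0,0,0,0.0098,0.0015,0.0063,0],
  [0,0,0,0.0103,0.0016,0.0054,0],
  [0,0,0,0.0108,0.0016,0.0045,0],
  [0,0,0,0.0111,0.0017,0.0035,0],
])

```text
clock: 13.65
eef_pos: [501.9, -269.7, 172.8]
tool_rot: [-3.14, 0.0, 0.149]
force: [-1.8, 1.7, 8.7]
width: 22.7
gripper_force: 60.5
```

move_arm([
  [0,0,0,0.0114,0.0017,0.0025,0],
  [0,0,0,0.0058,0.0009,0.0009,0],
  [0,0,0,0,0,0,0],
  [0,0,0,0,0,0,0],
])

```text
clock: 14.05
eef_pos: [520.6, -266.6, 176.4]
tool_rot: [-3.141, -0.002, 0.15]
force: [-1.8, 1.7, 10.0]
width: 23.2
gripper_force: 60.8
```

Run:
```python
from h import *
s=telemetry.read_state();print(s["eef_pos"],s["tool_rot"],s["force"],s["qpos"])
for c in ["scene","top"]:
  im,d=eyes.get_image(c); pts(c,["flap_grip","flap_hinge","selector_grip","amber_bottle","paper_roll"])
im,d=eyes.get_image("scene"); cv2.imwrite("pics/s8.png",cv2.resize(im[100:300,250:517],(800,600)))
```

```text
[ 520.58831573 -266.64211682  176.37698554] [-3.14079294e+00 -2.44752391e-03  1.49907968e-01] [-1.82670976  1.6642313   9.96322677] [ 0.29302817  0.60808533  0.20922627  1.76749456 -0.17210765  0.78220458
 -0.83281866]
scene flap_hinge 0.7 [ 534.5 -264.    60.1]
scene flap_hinge 0.25 [495.   71.5  -0.9]
scene selector_grip 0.72 [517.3 326.6  79.4]
scene amber_bottle 0.96 [532.7 -49.2  -4.9]
scene paper_roll 0.81 [492.4  73.7   0.6]
top flap_hinge 0.87 [ 534.6 -266.3   63.5]
top amber_bottle 0.65 [530.4 -49.5   2.8]
top paper_roll 0.69 [4.958e+02 7.270e+01 3.000e-01]
```

View pics/s8.png

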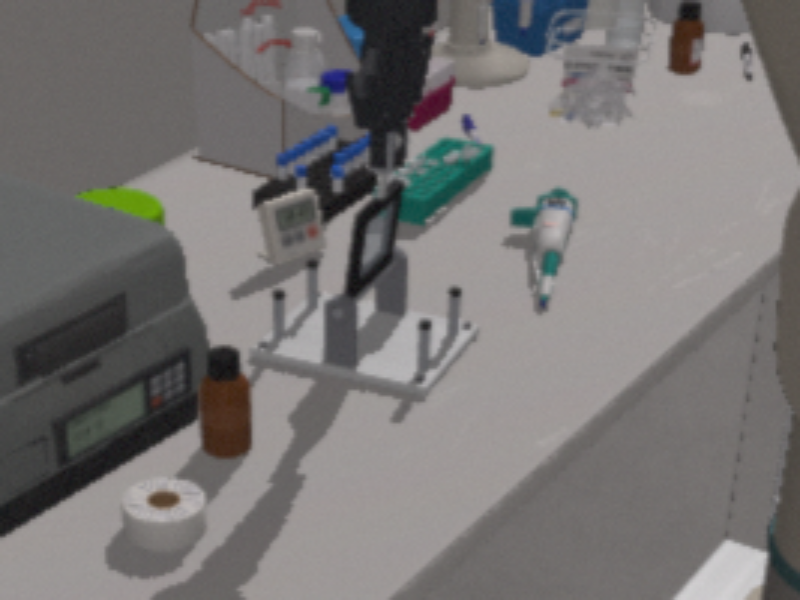

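move_arm([
  [0,0,0,0.0052,0.0008,0.001,0],
  [0,0,0,0.0052,0.0008,0.0008,0],
  [0,0,0,0.005,0.0008,0.0005,0],
  [0,0,0,0,0,0,0],
  [0,0,0,0,0,0,0],
])

```text
clock: 15.2
eef_pos: [534.8, -264.3, 177.4]
tool_rot: [-3.14, -0.0, 0.15]
force: [0.0, 3.7, 5.8]
width: 22.7
gripper_force: 60.3
```

Run:
```python
from h import *
s=telemetry.read_state();print(s["eef_pos"],s["tool_rot"],s["force"],s["gripper_force"])
cal=eyes.calibration("scene")
for k in range(2):
  im,d=eyes.get_image("scene"); pts("scene",["flap_grip","flap_hinge"])
  r=finder.cut_out("scene","flap")or finder.cut_out("scene","flap_grip")
  if r:
    m=r[0]["mask"]; v,u=np.nonzero(m&(d>0)); z=d[v,u]
    P=np.array([c2w(cal,[(a-cal["cx"])/cal["fx"]*b,(c-cal["cy"])/cal["fy"]*b,b]) for a,c,b in zip(u,v,z)])
    h=(P-[535.3,-263.7,62])@np.array([np.cos(.151),np.sin(.151),0])
    print(r[0]["confidence"],len(P))
    for lo in range(60,220,20):
        q=(P[:,2]>=lo)&(P[:,2]<lo+20)
        if q.sum(): print(lo,q.sum(),np.percentile(h[q],[10,50,90]).round(1))
cv2.imwrite("pics/s9.png",cv2.resize(im[100:200,350:483],(800,600)))
```

```text
[ 534.75894704 -264.31242812  177.38469336] [-3.14005695e+00 -2.96910821e-04  1.49523123e-01] [0.00749333 3.67757603 5.78780719] 60.2874219417572
scene flap_grip 0.16 [492.   75.1  -0.8]
scene flap_hinge 0.59 [ 531.5 -264.7   62.6]
0.94 544
60 113 [-7.  -5.3 -2.6]
80 117 [-6.  -2.8 -0.6]
100 111 [-5.9 -3.1 -0.8]
120 92 [-7.  -4.1 -1.3]
140 88 [-7.8 -4.6 -0.5]
160 1 [-3.3 -3.3 -3.3]
180 2 [-10.2  -9.8  -9.5]
200 4 [-10.5  -9.4  -6.1]
scene flap_hinge 0.96 [ 532.  -263.9   61.1]
0.71 501
60 102 [-7.  -5.4 -3. ]
80 113 [-5.7 -3.  -0.4]
100 92 [-5.7 -3.2 -1.3]
120 95 [-6.5 -3.9 -0.9]
140 86 [-7.4 -5.1 -0.7]
160 4 [-5.1 -3.6 -2.5]
```

View pics/s9.png

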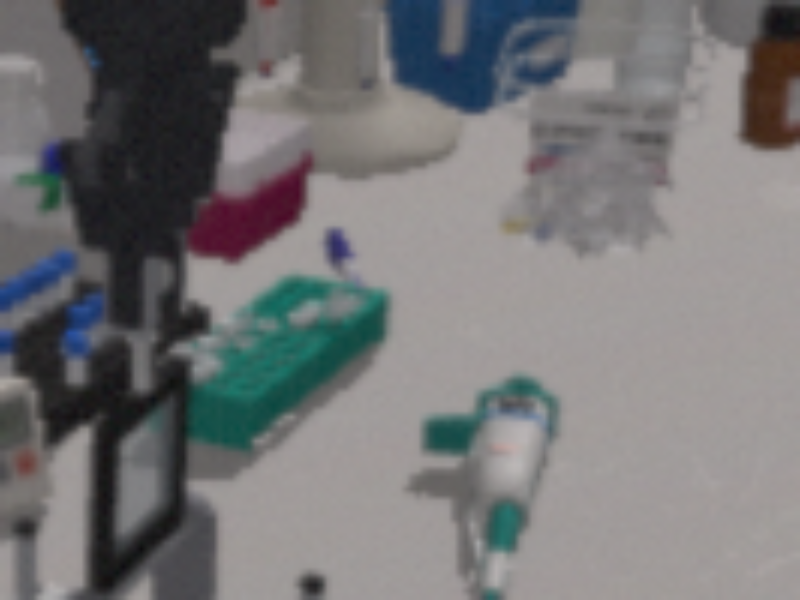

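move_arm([
  [0,0,0,0.0015,0.0002,0.0003,0],
  [0,0,0,0,0,0,0],
  [0,0,0,0,0,0,0],
  [0,0,0,0,0,0,0],
  [0,0,0,0,0,0,0],
])

```text
clock: 16.1
eef_pos: [535.6, -264.2, 177.4]
tool_rot: [-3.14, 0.001, 0.149]
force: [-0.8, 5.2, 4.1]
width: 22.5
gripper_force: 60.2
```

move_arm([
  [0,0,0,0,0,0,0],
  [0,0,0,0,0,0,0],
  [0,0,0,0,0,0,0],
  [0,0,0,0,0,0,0],
  [0,0,0,0,0,0,0],
])

```text
clock: 16.6
eef_pos: [535.6, -264.2, 177.4]
tool_rot: [-3.14, 0.001, 0.149]
force: [-0.5, 4.9, 5.3]
width: 22.9
gripper_force: 60.2
```

Run:
```python
from h import *
s=telemetry.read_state();print(s["eef_pos"],s["force"],s["gripper_force"],s["width"])
print(ctrl.finish_job())
```

```text
[ 535.5644947  -264.22857264  177.40788069] [-0.4907572   4.9400129   5.31622876] 60.18596112728119 22.944202545164256
the job is handed in; nothing more can be done
None
```

The job is handed in at about 17 s, with no verdict returned: the knob was seen pointing at the round dot, the flap is held by its barrel (60 N) within about 0.03 rad of upright by my measurement, and the bottle and label roll measured where they started.

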